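# Return a nest plate through the sprung flap of a returns chute

### The arm

A 7-joint arm with a two-finger parallel gripper is mounted at the origin on the work surface; the furniture and walls round the work are solid. World frame = base frame: x ahead of the robot, y to its left, z up, the work surface at z = 0. Lengths are in m, angles in rad, forces in N, time in s.
With the tool pointing down it reaches from about 0.4 to 0.9 m from the base axis. Payload 5.6 kg.
Tool frame: the origin (TCP) lies between the finger pads; the fingertips stand 14 mm ahead of it and the grasp point (between the pads) lies 5 mm behind it (env.finger_overhang is the distance from the TCP to the fingertips, in m); z points along the fingers, y is the direction in which the jaws open and shut (so a half turn about z gives the same grasp; the last joint's range is limited). The gripper opens to 92 mm and grips with 3 to 60 N. Pads are 20 mm wide; open, the fingers measure 128 mm over their backs; the gripper's body (75 mm by 189 mm) begins 69 mm behind the grasp point.
Start: joints at [1.115, 0.468, -0.012, 1.603, 0.006, 1.071, -0.056], TCP at [0.261, -0.595, 0.229] pointing down, gripper open.
Joint ranges: [-2.53, 2.53], [-0.31, 2.02], [-1.57, 1.55], [0.28, 2.44], [-1.29, 4.43], [0.15, 1.84], [-2.92, 2.92]. Speed limits (rad/s): [2.57, 2.57, 3.14, 3.14, 3.14, 3.14, 3.14].

### API

Orientations are given as a 3x3 rotation matrix whose columns are the frame's x, y, z axes.
In Python, from plant import env gives the robot as it stands. The module is installed in compiled form; this text tells all that it offers.
- The arm moves only by the tool servo_tool, never from a script. Its argument "rows" is a list of rows, each a list of 7 numbers: the turn, a rotation vector about the tool's x, y, z in degrees, then the shift along the tool's x, y, z in cm, then the closure, from 0 (fully open) to 1 (shut). A call has 1 to 20 rows; each row shifts and turns the pose as measured when the row begins, along the tool's axes as they then stand; what a row does not reach is not made up. A row lasts 1/10 s, in which the tool goes at most 50 mm and 8.59 degrees, less where a joint would pass 70% of its speed; a pose out of reach is approached as far as the arm can. A call is refused whole if a number of a shift passes 5 or a number of a turn 8.59, either way. A call with a gripper value outside its range is refused whole. The fingers move at their own pace and stop on an object; "newtons" is the grip in N (left out, the last holds). Time passes only in rows, so rows that do not move let the fingers close. It gives the time, the measured TCP pose, the force and the opening at its end, in the units of the state.
- env.sense(): the state, without advancing time (a new reading comes with each control period).
- env.grab_frame(name): name is "scene" or "top" or "wrist"; returns a dict with "image" (400x640x3 uint8, blue, green, red), "mtx" (3x3 intrinsics, pixels), "world_to_cam" (4x4, takes a point from world to camera coordinates); the wrist camera has in their place "mount" (4x4, takes a point from camera to tool coordinates, whose origin is the TCP and whose axes are the flange's). Camera axes: x right, y up, looking along -z (the intrinsics and any distortion apply to the point x, -y, -z); pixel columns grow to the right and rows downward; lengths in m; the calibration is good to about 2 mm. The wrist camera is an equidistant fisheye: a pixel r from the principal point sees the ray r / f radians off the axis. A picture is of the moment at which its call begins: read the wrist's pose just before it. There is no depth.
- env.finish_job(): hands the job in, once; it reports no verdict.
The state is a dict: "t": time; "qpos": joint angles; "joint_velocities": joint speeds; "effort": joint torques, N m; "tool_pos": TCP position; "eef_rot": TCP orientation; "ft_force": force on the tool from outside, world axes, zero at the start; "torque": the same for the moment, N m; "finger_gap": opening from 0.0 (shut) to 1.0 (fully open).
Only numpy, scipy, OpenCV 4.12 (cv2) and the standard library are available. Lean on these libraries where they do the work, as an engineer would, in place of code of your own. Each camera call takes 0.05 s, during which the arm holds its last target.

### The job

Return the aluminium nest plate: lay it flat on the intake ledge of the blue returns chute and let go of it there, then push it through the orange sprung flap so that it drops into the bin and the flap snaps shut behind it. Do not knock the other things on the bench about.

Things in the scene. Friction and masses are not known exactly. Their poses are not given: they have to be found in the camera images.
- plate_centre (a point): Centre of the nest plate, a pale bare-metal fixture plate 60 (its x) x 90 (its y) x 12 mm (z, up), with small dowels on top that reach 18 mm above its underside; 0.25 to 0.5 kg, flat on the bench. This point is 6 mm above the underside. Grasp it across the 60 mm; it goes through the flap with a short side leading.
- chute: Blue returns chute, fixed to the bench: steel intake ledge (x -135 to 0 mm, top 115 mm above the bench, 130 mm clear between the 5.5 mm high lips along its sides, open at its front end) before a closed bin (x 0 to 120, 140 wide, 160 high). Origin: on the bench, below the middle of the outer face of the bin's front panel; x points from the ledge into the bin, y left, z up.
- ledge (a point): Point on top of the intake ledge, on its centre line, 65 mm in front of the bin's front panel: a good place to lay the plate, with room behind it for the pushing fingers. Axes as the chute's.
- opening (a point): Middle of the sill of the opening, on the outer face of the 4 mm front panel, at the ledge's level. The opening is 90 mm wide and 34 mm high, from the ledge's level up. Behind the sill a 60-degree slide leads down to the bin's floor: a plate pushed well over half-way through tips and slides in. Axes as the chute's.
- bin_floor (a point): Centre of the bin's inner floor, 4 mm above the bench; axes as the chute's.
- flap (a joint): Orange sprung flap just behind the opening, hinged along its top edge (37 mm above the ledge), 36 mm high, 104 mm wide, swinging inward only. 0 = shut, grows as it opens, to 1.35 rad. Its spring holds it shut and pulls it back; pushing a plate through takes roughly 2 to 8 N.
- heat_tape: Orange roll of tape lying flat on the bench, 62 x 67 x 20 mm; origin in the middle of its underside. Leave alone.
- solder_spool: Green and white spool of wire standing on its flange on the bench, 58 mm diameter, 36 mm high; origin in the middle of its underside. Leave alone.
Things that resemble listed ones, but are neither listed nor needed, are in the scene too. What is shaped like the part that bears plate_centre but black is not meant.

How it is judged:
By the outcome, as a careful person would: the job done as asked, in the order asked, and still so for the second after the job is handed in, with the robot touching nothing.
It also fails if it takes over 46 s, if anything falls off the work surface, if the arm or the gripper's body presses on something with over 40 N, if the wrist force passes 120 N, or if a joint passes its speed limit or range.

## Working session

There is one attempt and no reset: what is moved stays moved. The work goes in short steps, Python scripts to look and compute and a tool call to move; the robot and the scene stay as the last step left them, time stands still between calls to the robot, and variables do not carry over. Pictures are saved under pics/ and viewed, and the job is handed in when it is done.

Besides the shell and the picture viewer there is one more tool, called after "Request:" as name(argument=value, ...) on one line, values as JSON. servo_tool: Moves the arm, as the interface text tells. Its arguments: {"type":"object","properties":{"rows":{"type":"array"},"newtons":{"type":"number"}},"required":["rows"]}

```bash
mkdir -p pics; cat > h.py <<'E'
import numpy as np, cv2
from plant import env
def ray(f,u,v):
    K=f["mtx"]; T=np.linalg.inv(f["world_to_cam"])
    d=np.array([(u-K[0,2])/K[0,0],-(v-K[1,2])/K[1,1],-1.0])
    return T[:3,3],T[:3,:3]@d
def hit(f,u,v,z):
    o,d=ray(f,u,v); return o+d*(z-o[2])/d[2]
def proj(f,p):
    c=f["world_to_cam"]@np.r_[p,1]; K=f["mtx"]
    return K[0,0]*c[0]/-c[2]+K[0,2],K[1,1]*-c[1]/-c[2]+K[1,2]
E
python3 - <<'E'
from h import *
import pickle
s=env.sense(); print({k:np.round(v,3).tolist() for k,v in s.items()}, env.finger_overhang)
fr={}
for n in("scene","top","wrist"):
    f=env.grab_frame(n); fr[n]=f; cv2.imwrite(f"pics/{n}0.png",f["image"])
    print(n,[k for k in f if k!="image"],np.round(f["mtx"],2).tolist())
    for k in f:
        if k not in("image","mtx"): print(k,np.round(f[k],3).tolist())
pickle.dump(fr,open("fr0.pkl","wb"))
E
```

```text
{'t': 0.0, 'qpos': [1.115, 0.468, -0.012, 1.604, 0.006, 1.071, -0.056], 'joint_velocities': [-0.001, -0.001, 0.0, 0.0, 0.0, -0.0, 0.001], 'effort': [0.0, -52.058, -0.012, -24.374, -0.057, 0.017, 0.0], 'tool_pos': [0.26, -0.595, 0.228], 'eef_rot': [[0.916, 0.401, -0.001], [0.401, -0.916, 0.002], [-0.0, -0.002, -1.0]], 'ft_force': [0.598, -1.362, 1.327], 'torque': [0.072, 0.083, 0.031], 'finger_gap': 0.997} 0.014
scene ['mtx', 'world_to_cam'] [[443.6, 0.0, 316.75], [0.0, 443.6, 198.97], [0.0, 0.0, 1.0]]
world_to_cam [[0.551, -0.835, 0.005, -0.415], [0.532, 0.355, 0.769, -0.331], [-0.643, -0.421, 0.64, -0.624], [0.0, 0.0, 0.0, 1.0]]
top ['mtx', 'world_to_cam'] [[499.97, 0.0, 332.79], [0.0, 499.97, 188.2], [0.0, 0.0, 1.0]]
world_to_cam [[-0.024, -1.0, -0.004, -0.118], [0.993, -0.025, 0.116, -0.524], [-0.116, -0.001, 0.993, -1.045], [0.0, 0.0, 0.0, 1.0]]
wrist ['mtx', 'mount'] [[309.71, 0.0, 320.71], [0.0, 309.71, 195.86], [0.0, 0.0, 1.0]]
mount [[0.0, 0.965, 0.262, 0.074], [1.0, -0.0, 0.0, 0.001], [0.001, 0.262, -0.965, -0.155], [0.0, 0.0, 0.0, 1.0]]
```

View pics/scene0.png

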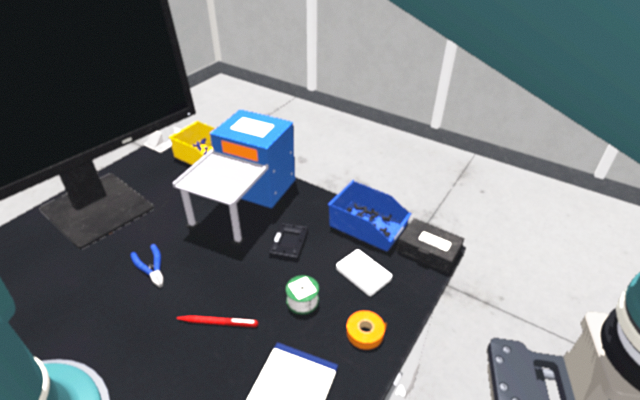

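View pics/top0.png

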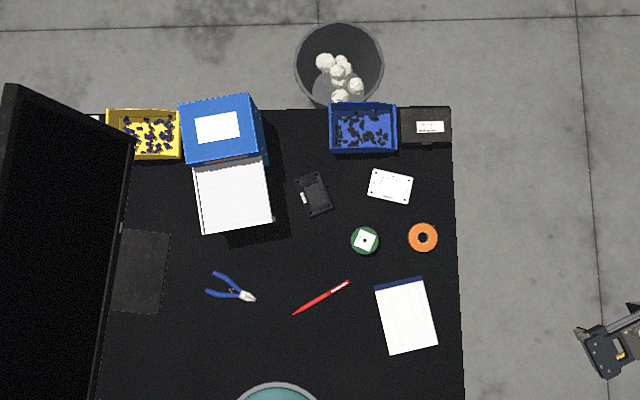

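View pics/wrist0.png

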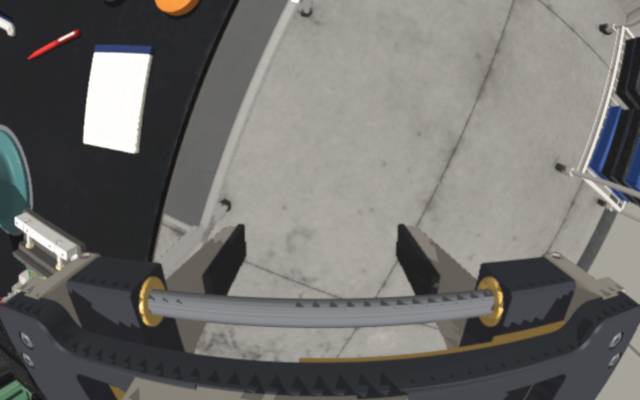

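The plate candidates in the top view are the pale plate at (390,186), the black plate at (313,194), the white notepad at (407,315), and the black box with a label at (425,127). By the description I choose (390,186), and I'll check it in a close crop.

```bash
python3 - <<'E'
from h import *
import pickle
fr=pickle.load(open("fr0.pkl","rb"))
im=fr["top"]["image"]
cv2.imwrite("pics/c_plate.png",cv2.resize(im[155:275,290:450],None,fx=5,fy=5,interpolation=cv2.INTER_CUBIC))
cv2.imwrite("pics/c_chute.png",cv2.resize(im[85:245,170:280],None,fx=3.7,fy=3.7,interpolation=cv2.INTER_CUBIC))
im=fr["scene"]["image"]
cv2.imwrite("pics/c_chute_s.png",cv2.resize(im[100:250,165:305],None,fx=4,fy=4,interpolation=cv2.INTER_CUBIC))
E
```

```text
(no output)
```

View pics/c_plate.png

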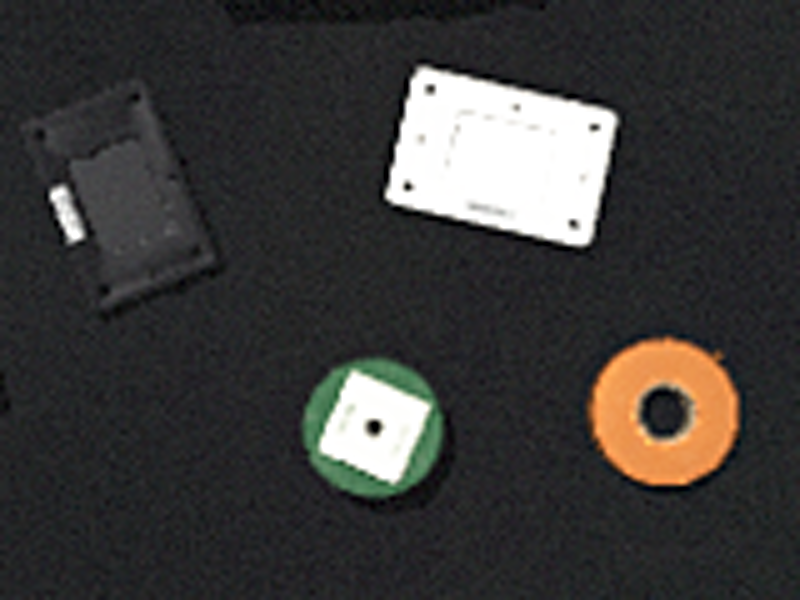

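View pics/c_chute.png

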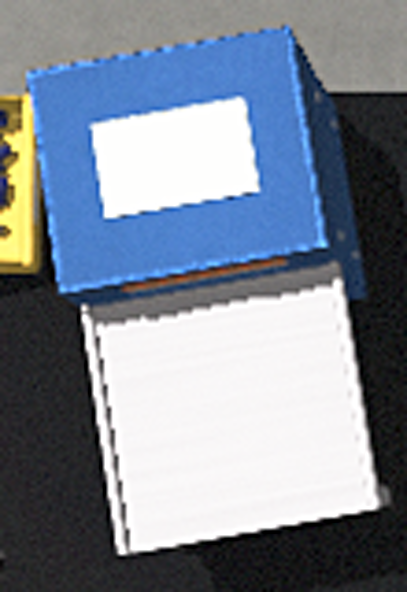

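View pics/c_chute_s.png

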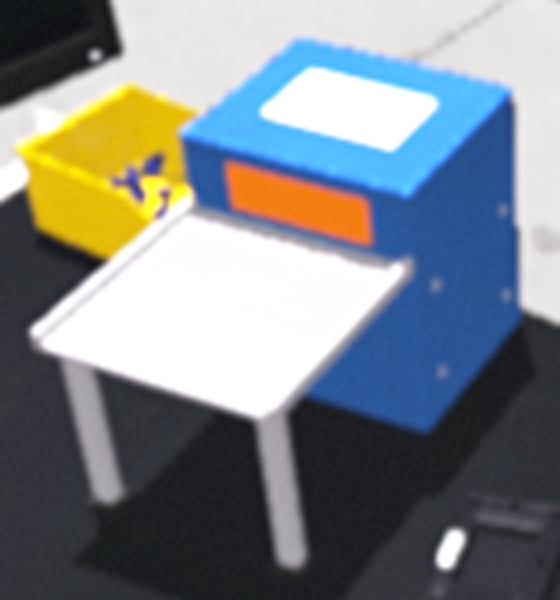

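The crop shows a bare pale plate with corner holes at crop corners (417,66), (618,113), (590,247), (387,203). The black look-alike is to its left. The chute crops show the bin-top corners and the ledge clearly. Next I'll fit the poses.

```bash
cat > fit.py <<'E'
from h import *
import pickle
from scipy.optimize import least_squares
fr=pickle.load(open("fr0.pkl","rb"))
def up(c,s,ox,oy): return [((x+.5)/s-.5+ox,(y+.5)/s-.5+oy) for x,y in c]
T,S=fr["top"],fr["scene"]
pc=up([(413,63),(620,111),(592,249),(384,206)],5,290,155)
P=np.array([hit(T,*p,0.012) for p in pc]); print(np.round(P,4).tolist())
print("sides",[round(float(np.linalg.norm(P[i]-P[(i+1)%4])),4) for i in range(4)],"centre",P.mean(0))
e=(P[1]-P[0])+(P[2]-P[3]); print("long dir deg",np.degrees(np.arctan2(e[1],e[0])))
m=[];
t=up([(28,72),(290,28),(325,247),(58,297)],3.7,170,85)
s=up([(297,38),(513,92),(410,192),(183,130)],4,165,100)
M=[(.12,.07,.16),(.12,-.07,.16),(0,-.07,.16),(0,.07,.16)]
def w(q,p):
    c,sn=np.cos(q[2]),np.sin(q[2]); return np.array([q[0]+c*p[0]-sn*p[1],q[1]+sn*p[0]+c*p[1],p[2]])
def res(q,cams=(0,1)):
    r=[]
    for i,(f,px) in enumerate(((T,t),(S,s))):
        if i in cams:
            for p,u in zip(M,px): r+=list(np.array(proj(f,w(q,p)))-u)
    return np.array(r)
for cams in((0,),(1,),(0,1)):
    o=least_squares(res,[.7,.1,0],kwargs=dict(cams=cams)); q=o.x
    print(cams,q,np.degrees(q[2]),"rms px",np.sqrt(np.mean(o.fun**2)))
    print(np.round(o.fun,1).tolist())
print("ledge",w(q,(-.065,0,.115)))
tl=up([(120,553),(378,508)],3.7,170,85)
for u in tl:
    h=hit(T,*u,.115); d=h[:2]-q[:2]; c,sn=np.cos(q[2]),np.sin(q[2]); print("ledge front corner in chute",c*d[0]+sn*d[1],-sn*d[0]+c*d[1])
for n,px,z in(("spool",(365,240),.036),("tape",(422.5,237),.02),):print(n,hit(T,*px,z))
E
python3 fit.py
```

```text
[[0.5675, -0.2188, 0.012], [0.5439, -0.3088, 0.012], [0.4836, -0.2939, 0.012], [0.5046, -0.204, 0.012]]
sides [0.093, 0.0621, 0.0924, 0.0645] centre [ 0.52489281 -0.25635864  0.012     ]
long dir deg -103.92990795390868
(0,) [0.56853256 0.07907502 0.15017634] 8.60447022216423 rms px 0.38523842684508536
[-0.6, 0.1, 0.2, -0.4, 0.4, 0.6, -0.0, -0.3]
(1,) [0.56854949 0.07541739 0.15898862] 9.109377024119318 rms px 0.909146856719839
[0.6, -0.8, 0.8, -1.5, -0.1, 0.7, -1.2, 1.0]
(0, 1) [0.56896168 0.07788424 0.1532806 ] 8.782331577956706 rms px 0.8473360278717935
[-0.2, -0.0, 0.6, -0.7, 1.1, 0.2, 0.6, -0.4, 0.2, -1.2, 0.2, -1.7, -1.0, 0.4, -1.8, 0.5]
ledge [0.50472377 0.06795997 0.115     ]
ledge front corner in chute -0.13279174373901287 0.07065939408139685
ledge front corner in chute -0.1335012890898562 -0.0679161366095804
spool [ 0.40847772 -0.19640758  0.036     ]
tape [ 0.41203397 -0.32090301  0.02      ]
```

The sizes check out: the plate reads about 62×92 mm, and the ledge front sits at −133 mm. Plate centre is about (0.525, −0.256) with its long axis at 76°. The chute yaw is about 8.7°. First I move over the plate.

Request:
servo_tool(rows=[[0,0,0,3.8,-2.0,0,0],[0,0,0,3.8,-2.0,0,0],[0,0,0,3.8,-2.0,0,0],[0,0,0,3.8,-2.0,0,0],[0,0,0,3.8,-2.0,0,0],[0,0,0,3.8,-2.0,0,0],[0,0,0,3.8,-2.0,0,0],[0,0,0,3.8,-2.0,0,0],[0,0,0,3.8,-2.0,0,0],[0,0,-7.5,0,0,0.3,0],[0,0,-7.5,0,0,0.3,0],[0,0,-7.5,0,0,0.3,0],[0,0,-7.5,0,0,0.3,0],[0,0,-7.5,0,0,0.3,0],[0,0,-7.5,0,0,0,0],[0,0,-7.5,0,0,0,0],[0,0,0,0,0,0,0]], newtons=25)

```text
t: 1.85
tool_pos: [0.5088, -0.2781, 0.2063]
eef_rot: [[0.203, 0.979, -0.008], [0.979, -0.203, 0.006], [0.004, -0.009, -1.0]]
ft_force: [-0.6, -0.7, -0.0]
finger_gap: 1.003
```

```bash
cat >> h.py <<'E'
def delta(goal,yaw):
    s=env.sense(); R=np.array(s["eef_rot"]); p=np.array(s["tool_pos"])
    cy=np.degrees(np.arctan2(R[1,0],R[0,0]))
    print("t",round(float(s["t"]),2),"pos",np.round(p,4),"yaw",round(cy,2),"tilt z",np.round(R[:,2],4),"gap",round(float(s["finger_gap"]),3),"F",np.round(s["ft_force"],1))
    g=np.array(goal)-p
    # tool delta now, and after turning to level, at goal yaw
    c,sn=np.cos(np.radians(yaw)),np.sin(np.radians(yaw)); G=np.array([[c,sn,0],[sn,-c,0],[0,0,-1]])
    rv=cv2.Rodrigues(R.T@G)[0].ravel()
    print("delta cm now",np.round(R.T@g*100,2),"after turn",np.round(G.T@g*100,2),"turn deg",np.round(np.degrees(rv),2))
def wray(f,s,u,v):
    K=f["mtx"]; x=(u-K[0,2])/K[0,0]; y=(v-K[1,2])/K[1,1]; r=np.hypot(x,y)
    k=np.sin(r)/max(r,1e-9); d=np.array([x*k,-y*k,-np.cos(r)])
    M=np.array(f["mount"]); R=np.array(s["eef_rot"]); 
    return R@M[:3,3]+np.array(s["tool_pos"]), R@M[:3,:3]@d
def whit(f,s,u,v,z):
    o,d=wray(f,s,u,v); return o+d*(z-o[2])/d[2]
E
python3 - <<'E'
from h import *
import pickle
delta((.525,-.2564,.2),76.1)
s=env.sense(); f=env.grab_frame("wrist"); pickle.dump((s,f),open("w1.pkl","wb"))
cv2.imwrite("pics/w1.png",f["image"])
E
```

```text
t 1.85 pos [ 0.5088 -0.2781  0.2063] yaw 78.27 tilt z [-0.0079  0.0062 -0.9999] gap 1.003 F [-0.6 -0.7 -0. ]
delta cm now [2.45 1.15 0.63] after turn [2.5  1.05 0.63] turn deg [-0.52 -0.25  2.17]
```

View pics/w1.png

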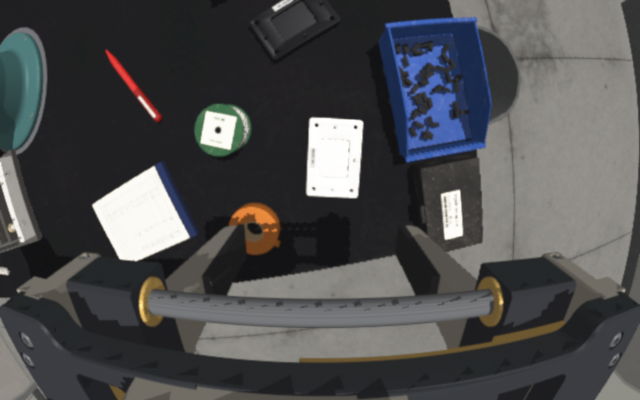

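The wrist view shows the pale plate with corners near (309,118), (363,119), (359,198), (306,195). The tape is at (256,228) and the spool at (222,130), and both are clear of the plate. I'll measure from this view.

```bash
python3 - <<'E'
from h import *
import pickle
s,f=pickle.load(open("w1.pkl","rb"))
im=f["image"][100:215,290:380]
cv2.imwrite("pics/w1c.png",cv2.resize(im,None,fx=5,fy=5,interpolation=cv2.INTER_CUBIC))
g=cv2.cvtColor(f["image"],cv2.COLOR_BGR2GRAY); m=np.zeros_like(g); m[105:212,295:375]=(g[105:212,295:375]>110)*255
cs=max(cv2.findContours(m,0,2)[0],key=cv2.contourArea); b=cv2.boxPoints(cv2.minAreaRect(cs)); print(b.round(1).tolist())
h=np.array([whit(f,s,*p,.012) for p in cs[:,0,:].astype(float)])
r=cv2.minAreaRect((h[:,:2]*1000).astype(np.float32)); print(r)
print(cv2.boxPoints(r).round(1).tolist())
E
```

```text
[[304.20001220703125, 195.5], [308.70001220703125, 116.0], [363.3999938964844, 119.0999984741211], [359.0, 198.60000610351562]]
((527.2139892578125, -257.2538146972656), (92.22481536865234, 61.77833938598633), 75.5546875)
[[485.79998779296875, -294.20001220703125], [545.5999755859375, -309.6000061035156], [568.5999755859375, -220.3000030517578], [508.79998779296875, -204.89999389648438]]
```

View pics/w1c.png

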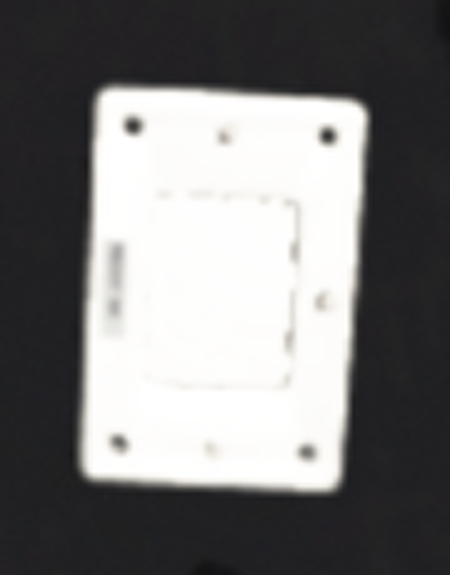

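```bash
python3 - <<'E'
from h import *
import pickle
fr=pickle.load(open("fr0.pkl","rb")); T=fr["top"]
for px in((330,155),(396,152),(402,143),(445,145)):
    print(px,[hit(T,*px,z).round(3)[:2].tolist() for z in (0,.03,.06)])
S=fr["scene"]
# heights: scene px of bin front top/bottom left corners (331,202)/(331,226); box (401,232)/(403,256)
for (a,b) in (((331,203),(331,226)),((401,234),(402,258))):
    p=hit(S,*b,0); z=[(zz,round(proj(S,(p[0],p[1],zz))[1],1)) for zz in (.03,.04,.05,.06,.08)]; print(p.round(3),z)
delta((.5265,-.257,.12),75.8)
E
```

```text
(330, 155) [[0.599, -0.127], [0.594, -0.127], [0.588, -0.127]]
(396, 152) [[0.602, -0.274], [0.597, -0.27], [0.591, -0.266]]
(402, 143) [[0.622, -0.288], [0.616, -0.284], [0.61, -0.28]]
(445, 145) [[0.615, -0.384], [0.609, -0.377], [0.603, -0.37]]
[ 0.604 -0.136  0.   ] [(0.03, np.float64(215.6)), (0.04, np.float64(212.1)), (0.05, np.float64(208.5)), (0.06, np.float64(204.8)), (0.08, np.float64(197.4))]
[ 0.604 -0.303  0.   ] [(0.03, np.float64(247.5)), (0.04, np.float64(243.9)), (0.05, np.float64(240.2)), (0.06, np.float64(236.5)), (0.08, np.float64(228.9))]
t 1.9 pos [ 0.5088 -0.2782  0.2063] yaw 78.1 tilt z [-0.0079  0.0062 -0.9999] gap 1.0 F [-0.4  0.1  0. ]
delta cm now [2.4  1.37 8.63] after turn [2.49 1.19 8.63] turn deg [-0.52 -0.24  2.3 ]
```

The bin and box behind are about 62 mm high, with a face at x≈0.6. I'll partly close the fingers for clearance, then align and descend.

Request:
servo_tool(rows=[[-0.5,-0.2,2.3,0,0,0,0.15],[0,0,0,1.25,0.6,0,0.15],[0,0,0,1.25,0.6,0,0.15],[0,0,0,0,0,2.0,0.15],[0,0,0,0,0,3.0,0.15],[0,0,0,0,0,3.0,0.15],[0,0,0,0,0,0,0.15]])

```text
t: 2.6
tool_pos: [0.5334, -0.2505, 0.1257]
eef_rot: [[0.251, 0.968, 0.005], [0.968, -0.251, 0.001], [0.002, 0.004, -1.0]]
ft_force: [0.9, 0.8, -0.6]
finger_gap: 0.85
```

```bash
python3 - <<'E'
from h import *
delta((.5265,-.257,.0165),75.8)
E
```

```text
t 2.6 pos [ 0.5334 -0.2505  0.1257] yaw 75.45 tilt z [ 4.9e-03  8.0e-04 -1.0e+00] gap 0.85 F [ 0.9  0.8 -0.6]
delta cm now [-0.83 -0.56 10.92] after turn [-0.8  -0.51 10.92] turn deg [ 0.26 -0.11 -0.35]
```

Request:
servo_tool(rows=[[0.2,0,-0.3,-0.7,-0.45,1.5,0.15],[0,0,0,0,0,2.0,0.15],[0,0,0,0,0,2.0,0.15],[0,0,0,0,0,1.0,0.15],[0,0,0,0,0,0,0.15]])

```text
t: 3.1
tool_pos: [0.5311, -0.2563, 0.0616]
eef_rot: [[0.244, 0.97, 0.007], [0.97, -0.244, -0.001], [0.001, 0.007, -1.0]]
ft_force: [0.2, -0.0, 0.5]
finger_gap: 0.853
```

```bash
python3 - <<'E'
from h import *
import pickle
delta((.5265,-.257,.0165),75.8)
s=env.sense(); f=env.grab_frame("wrist"); cv2.imwrite("pics/w2.png",f["image"])
E
```

```text
t 3.1 pos [ 0.5311 -0.2563  0.0616] yaw 75.87 tilt z [ 6.9e-03 -9.0e-04 -1.0e+00] gap 0.853 F [ 0.2 -0.   0.5]
delta cm now [-0.18 -0.46  4.5 ] after turn [-0.18 -0.43  4.51] turn deg [ 0.39 -0.05  0.07]
```

View pics/w2.png

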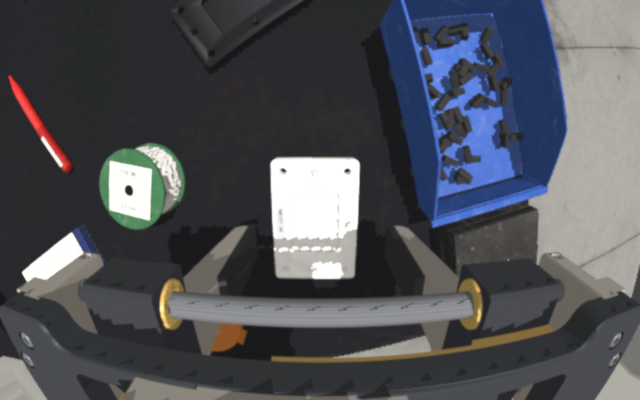

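The plate sits between the open fingers. Its edges are at columns 271 and 359, a few mm left of the tool axis, which agrees with the computed shift. I continue down.

Request:
servo_tool(rows=[[0.4,0,0,-0.15,-0.4,1.0,0.15],[0,0,0,0,0,1.2,0.15],[0,0,0,0,0,1.0,0.15],[0,0,0,0,0,0.4,0.15],[0,0,0,0,0,0,0.15]])

```text
t: 3.65
tool_pos: [0.5286, -0.2581, 0.0258]
eef_rot: [[0.245, 0.97, 0.004], [0.97, -0.245, -0.002], [-0.001, 0.004, -1.0]]
ft_force: [-1.2, 0.6, -0.4]
finger_gap: 0.849
```

```bash
python3 - <<'E'
from h import *
delta((.5265,-.257,.0165),75.8)
E
```

```text
t 3.65 pos [ 0.5286 -0.2581  0.0258] yaw 75.84 tilt z [ 0.0042 -0.0016 -1.    ] gap 0.849 F [-1.2  0.6 -0.4]
delta cm now [ 0.06 -0.24  0.93] after turn [ 0.06 -0.23  0.93] turn deg [0.26 0.03 0.04]
```

Request:
servo_tool(rows=[[0.3,0,0,0.05,-0.25,0.4,0.15],[0,0,0,0,0,0.4,0.15],[0,0,0,0,0,0.2,0.15],[0,0,0,0,0,0,0.15]])

```text
t: 4.05
tool_pos: [0.5265, -0.2569, 0.0153]
eef_rot: [[0.244, 0.97, -0.001], [0.97, -0.244, -0.0], [-0.0, -0.001, -1.0]]
ft_force: [0.2, -0.1, -0.1]
finger_gap: 0.844
```

```bash
python3 - <<'E'
from h import *
delta((.5265,-.257,.0165),75.8)
E
```

```text
t 4.05 pos [ 0.5265 -0.2569  0.0153] yaw 75.85 tilt z [-6.e-04 -3.e-04 -1.e+00] gap 0.844 F [ 0.2 -0.1 -0.1]
delta cm now [-0.01 -0.   -0.12] after turn [-0.01 -0.   -0.12] turn deg [-0.03  0.03  0.05]
```

Request:
servo_tool(rows=[[0,0,0,0,0,-0.1,0.3],[0,0,0,0,0,0,0.5],[0,0,0,0,0,0,0.6],[0,0,0,0,0,0,0.6],[0,0,0,0,0,0,0.6],[0,0,0,0,0,0,0.6]], newtons=35)

```text
t: 4.65
tool_pos: [0.5269, -0.257, 0.0167]
eef_rot: [[0.244, 0.97, 0.0], [0.97, -0.244, -0.001], [-0.001, 0.0, -1.0]]
ft_force: [1.3, -0.5, -0.8]
finger_gap: 0.648
```

```bash
python3 - <<'E'
from h import *
delta((.5265,-.257,.0165),75.8)
E
```

```text
t 4.65 pos [ 0.5269 -0.257   0.0167] yaw 75.85 tilt z [ 2.e-04 -6.e-04 -1.e+00] gap 0.648 F [ 1.3 -0.5 -0.8]
delta cm now [-0.01 -0.03  0.02] after turn [-0.01 -0.03  0.02] turn deg [0.02 0.03 0.05]
```

The gap of 0.648 × 92 mm is 59.6 mm, so the 60 mm is gripped. Next I lift.

Request:
servo_tool(rows=[[0,0,0,0,0,-1,0.7],[0,0,0,0,0,-2,0.7],[0,0,0,0,0,-3,0.7],[0,0,0,0,0,-3,0.7],[0,0,0,0,0,-3,0.7],[0,0,0,0,0,-3,0.7],[0,0,0,0,0,-3,0.7],[0,0,0,0,0,-2,0.7],[0,0,0,0,0,0,0.7]])

```text
t: 5.55
tool_pos: [0.5221, -0.2549, 0.2238]
eef_rot: [[0.244, 0.97, -0.011], [0.97, -0.244, 0.004], [0.001, -0.011, -1.0]]
ft_force: [-0.0, -0.3, -3.8]
finger_gap: 0.648
```

```bash
python3 - <<'E'
from h import *
delta((.5047,.068,.22),8.7)
f=env.grab_frame("scene"); cv2.imwrite("pics/s3.png",f["image"])
E
```

```text
t 5.55 pos [ 0.5221 -0.2549  0.2238] yaw 75.9 tilt z [-0.0107  0.0039 -0.9999] gap 0.648 F [-0.  -0.3 -3.8]
delta cm now [30.89 -9.55  0.53] after turn [  3.16 -32.18   0.38] turn deg [-0.61  0.32 67.2 ]
```

View pics/s3.png

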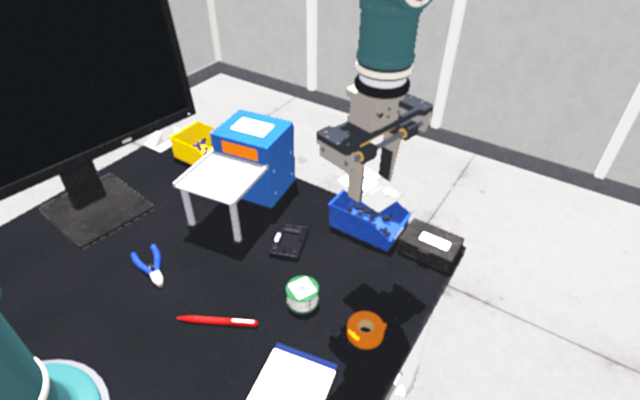

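The plate is held level, and the force shows about 3.8 N of weight. Now I turn, then travel towards the ledge.

Request:
servo_tool(rows=[[0,0,5,0,0,0,0.7],[0,0,8.4,0,0,0,0.7],[0,0,8.4,0,0,0,0.7],[0,0,8.4,0,0,0,0.7],[0,0,8.4,0,0,0,0.7],[0,0,8.4,0,0,0,0.7],[0,0,8.4,0,0,0,0.7],[0,0,8.4,0,0,0,0.7],[0,0,2,0,-1.5,0,0.7],[0,0,0,0,-3,0,0.7],[0,0,0,0.2,-3.5,0,0.7],[0,0,0,0.2,-3.5,0,0.7],[0,0,0,0.2,-3.5,0,0.7],[0,0,0,0,-1.5,0,0.7],[0,0,0,0,0,0,0.7]])

```text
t: 7.1
tool_pos: [0.4823, -0.0801, 0.1962]
eef_rot: [[0.988, 0.139, -0.062], [0.141, -0.99, 0.021], [-0.059, -0.03, -0.998]]
ft_force: [0.1, -0.1, -3.9]
finger_gap: 0.648
```

```bash
python3 - <<'E'
from h import *
import pickle
delta((.5047,.068,.22),8.7)
T=pickle.load(open("fr0.pkl","rb"))["top"]
for px in((134,145),(110,400)): print([hit(T,*px,z).round(3).tolist() for z in (.1,.3,.5)])
f=env.grab_frame("scene"); cv2.imwrite("pics/s4.png",f["image"])
f=env.grab_frame("top"); cv2.imwrite("pics/t4.png",f["image"])
E
```

```text
t 7.1 pos [ 0.4823 -0.0801  0.1962] yaw 8.11 tilt z [-0.0624  0.0211 -0.9978] gap 0.648 F [ 0.1 -0.1 -3.9]
delta cm now [  4.16 -14.42  -2.2 ] after turn [  4.45 -14.31  -2.38] turn deg [-1.72  3.36 -0.63]
[[0.611, 0.271, 0.1], [0.568, 0.19, 0.3], [0.525, 0.11, 0.5]]
[[0.114, 0.306, 0.1], [0.171, 0.219, 0.3], [0.227, 0.131, 0.5]]
```

View pics/s4.png

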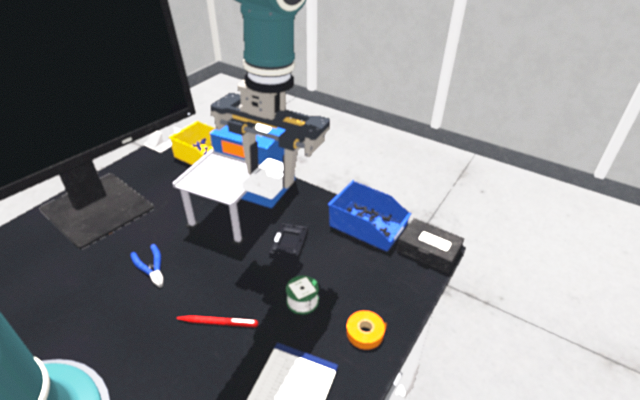

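View pics/t4.png

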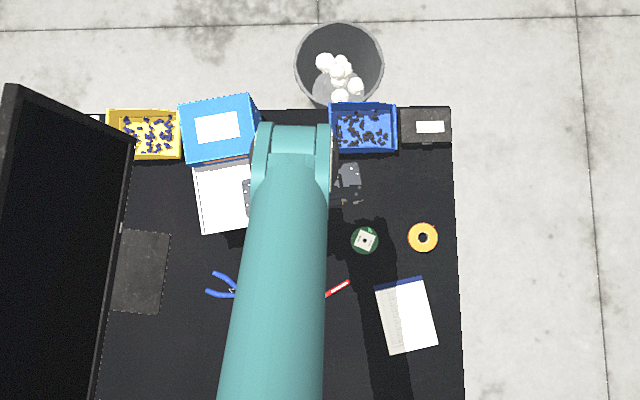

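The plate is still held, but the tool has tilted about 3.6° and sunk to z=0.196. I level and raise it first, then go over the ledge. The monitor face is at y≈0.27, which leaves clearance.

Request:
servo_tool(rows=[[-1.7,3.3,-0.6,0,0,-1.2,0.7],[0,0,0,1,-0.5,-1.2,0.7],[0,0,0,1.2,-2,0,0.7],[0,0,0,1.0,-3,0,0.7],[0,0,0,0.5,-3,0,0.7],[0,0,0,0,-2.5,0,0.7],[0,0,0,0,0,0,0.7],[0,0,0,0,0,0,0.7]])

```text
t: 8.0
tool_pos: [0.5061, 0.0179, 0.2159]
eef_rot: [[0.992, 0.123, -0.005], [0.123, -0.992, -0.007], [-0.006, 0.007, -1.0]]
ft_force: [0.3, -0.6, -3.4]
finger_gap: 0.647
```

```bash
python3 - <<'E'
from h import *
import pickle
delta((.5047,.068,.22),8.7)
s=env.sense(); f=env.grab_frame("wrist"); pickle.dump((s,f),open("w5.pkl","wb")); cv2.imwrite("pics/w5.png",f["image"])
E
```

```text
t 8.0 pos [0.5061 0.0179 0.2159] yaw 7.04 tilt z [-0.005  -0.0072 -1.    ] gap 0.647 F [ 0.3 -0.6 -3.4]
delta cm now [ 0.48 -4.99 -0.44] after turn [ 0.62 -4.98 -0.41] turn deg [ 0.37  0.34 -1.66]
```

View pics/w5.png

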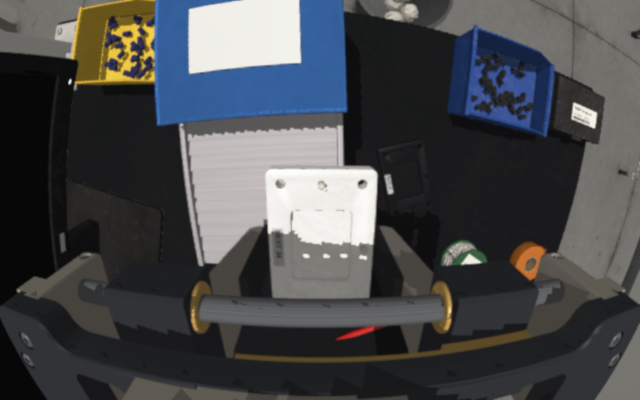

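The wrist view shows the plate held flat, with the ledge behind it. The bin's front top edge runs from (157,124) to (347,111), and the ledge side lips start at (180,126) and (343,115). I'll cross-check the chute pose from this.

```bash
python3 - <<'E'
from h import *
import pickle
s,f=pickle.load(open("w5.pkl","rb"))
a,b=whit(f,s,157,124,.16),whit(f,s,347,111.5,.16)
print(a,b,np.linalg.norm(a-b),(a+b)/2, np.degrees(np.arctan2(-(b-a)[0],(b-a)[1]))+180)
for p in ((182,127),(343,115),(200,240)): print(p,whit(f,s,*p,.1205))
# plate far corners (top at plate underside + 12)
for p in((267,170),(377,170)):
    h=whit(f,s,*p,s["tool_pos"][2]-.0167+.012); d=h-np.array(s["tool_pos"]); print("plate corner tool x,y mm",(np.array(s["eef_rot"]).T@d*1000).round(1))
cv2.imwrite("pics/w5c.png",cv2.resize(f["image"][90:300,140:400],None,fx=2.8,fy=2.8,interpolation=cv2.INTER_CUBIC))
E
```

```text
[0.56262901 0.14617431 0.16      ] [0.58323519 0.00882975 0.16      ] 0.1388817529322802 [0.5729321  0.07750203 0.16      ] 8.532601847816494
(182, 127) [0.55798    0.14288815 0.1205    ]
(343, 115) [0.58049842 0.00811583 0.1205    ]
(200, 240) [0.45599359 0.12337992 0.1205    ]
plate corner tool x,y mm [ 45.  -28.    4.3]
plate corner tool x,y mm [44.9 30.2  4.6]
```

View pics/w5c.png

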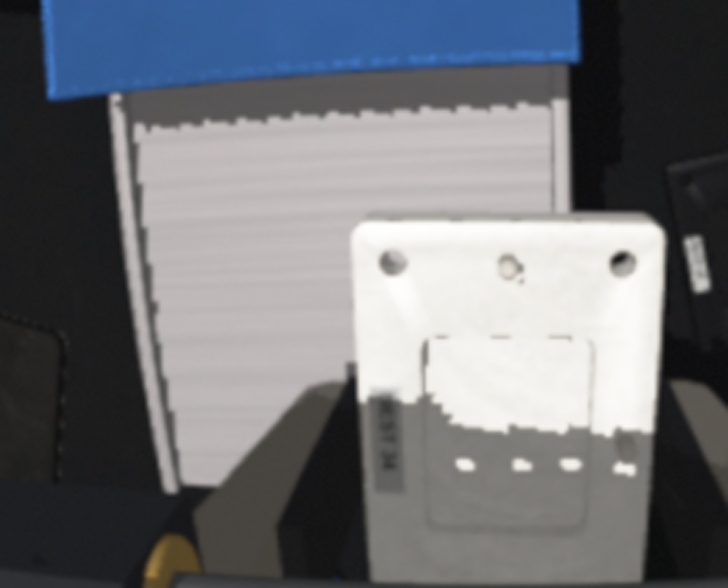

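Three views agree: the front panel is at (0.571, 0.0777) with yaw 8.6°, and the plate is centred in the grip to about 1 mm. I move over the ledge point (0.5065, 0.068).

Request:
servo_tool(rows=[[0.3,0.3,-1.5,0.2,-1.2,-0.2,0.7],[0,0,0,0.2,-1.6,-0.2,0.7],[0,0,0,0,-1.2,0,0.7],[0,0,0,0,-0.4,0,0.7],[0,0,0,0,0,0,0.7],[0,0,0,0,0,0,0.7]])

```text
t: 8.65
tool_pos: [0.5043, 0.0593, 0.2194]
eef_rot: [[0.99, 0.144, -0.001], [0.144, -0.99, -0.002], [-0.001, 0.001, -1.0]]
ft_force: [-0.5, -0.1, -3.7]
finger_gap: 0.646
```

```bash
python3 - <<'E'
from h import *
delta((.5065,.068,.132),8.6)
E
```

```text
t 8.65 pos [0.5043 0.0593 0.2194] yaw 8.26 tilt z [-9.0e-04 -1.6e-03 -1.0e+00] gap 0.646 F [-0.5 -0.1 -3.7]
delta cm now [ 0.36 -0.85  8.73] after turn [ 0.35 -0.83  8.74] turn deg [ 0.08  0.07 -0.34]
```

Request:
servo_tool(rows=[[0.1,0,-0.3,0.3,-0.8,0.5,0.7],[0,0,0,0,0,1.5,0.7],[0,0,0,0,0,1.5,0.7],[0,0,0,0,0,1.0,0.7],[0,0,0,0,0,0.5,0.7],[0,0,0,0,0,0,0.7]])

```text
t: 9.25
tool_pos: [0.5073, 0.0678, 0.1667]
eef_rot: [[0.989, 0.148, 0.0], [0.148, -0.989, 0.001], [0.0, -0.0, -1.0]]
ft_force: [0.3, -0.1, -3.7]
finger_gap: 0.651
```

```bash
python3 - <<'E'
from h import *
delta((.5065,.068,.132),8.6)
E
```

```text
t 9.25 pos [0.5073 0.0678 0.1667] yaw 8.49 tilt z [ 1.e-04  5.e-04 -1.e+00] gap 0.651 F [ 0.3 -0.1 -3.7]
delta cm now [-0.08 -0.03  3.47] after turn [-0.08 -0.03  3.47] turn deg [-0.03 -0.01 -0.11]
```

Request:
servo_tool(rows=[[0,0,-0.1,-0.1,0,1.0,0.7],[0,0,0,0,0,1.0,0.7],[0,0,0,0,0,0.6,0.7],[0,0,0,0,0,0.3,0.7],[0,0,0,0,0,0,0.7]])

```text
t: 9.75
tool_pos: [0.5071, 0.0677, 0.1361]
eef_rot: [[0.989, 0.149, 0.002], [0.149, -0.989, 0.001], [0.002, -0.0, -1.0]]
ft_force: [-0.1, -0.3, -3.2]
finger_gap: 0.652
```

```bash
python3 - <<'E'
from h import *
delta((.5065,.068,.132),8.6)
f=env.grab_frame("scene"); cv2.imwrite("pics/s6.png",cv2.resize(f["image"][60:260,140:340],None,fx=3,fy=3,interpolation=cv2.INTER_CUBIC))
E
```

```text
t 9.75 pos [0.5071 0.0677 0.1361] yaw 8.57 tilt z [ 1.8e-03  7.0e-04 -1.0e+00] gap 0.652 F [-0.1 -0.3 -3.2]
delta cm now [-0.06 -0.04  0.41] after turn [-0.06 -0.04  0.41] turn deg [-0.03 -0.11 -0.03]
```

View pics/s6.png

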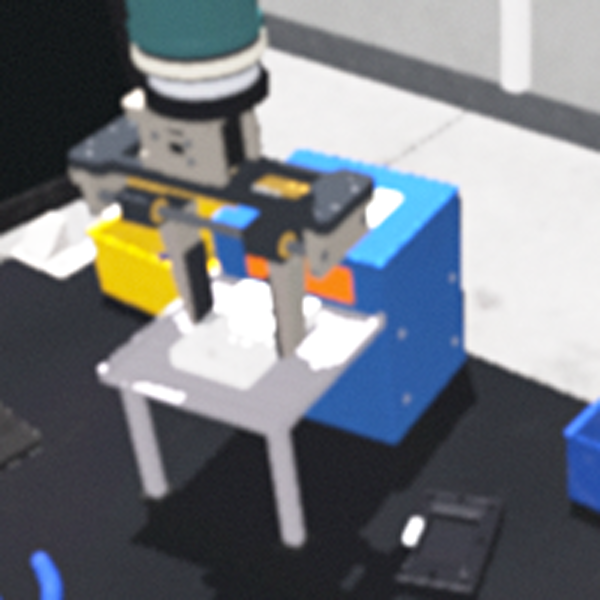

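The picture shows the plate at about (225,360), centred over the ledge and just above it. I lower it the last 4 mm gently until the weight leaves the wrist.

Request:
servo_tool(rows=[[0,0,0,0,0,0.2,0.7],[0,0,0,0,0,0.15,0.7],[0,0,0,0,0,0.1,0.7],[0,0,0,0,0,0,0.7]])

```text
t: 10.2
tool_pos: [0.508, 0.0678, 0.1324]
eef_rot: [[0.989, 0.149, 0.004], [0.149, -0.989, 0.001], [0.004, -0.0, -1.0]]
ft_force: [-0.3, 0.7, -4.8]
finger_gap: 0.644
```

```bash
python3 - <<'E'
from h import *
delta((.5065,.068,.132),8.6)
E
```

```text
t 10.2 pos [0.508  0.0678 0.1324] yaw 8.57 tilt z [ 0.0042  0.001  -1.    ] gap 0.644 F [-0.3  0.7 -4.8]
delta cm now [-0.15 -0.04  0.03] after turn [-0.15 -0.04  0.04] turn deg [-0.02 -0.25 -0.03]
```

Request:
servo_tool(rows=[[0,-0.25,0,-0.1,0,0.1,0.7],[0,0,0,0,0,0.1,0.7],[0,0,0,0,0,0,0.7]])

```text
t: 10.5
tool_pos: [0.5075, 0.0678, 0.1319]
eef_rot: [[0.989, 0.149, 0.001], [0.149, -0.989, 0.0], [0.001, 0.0, -1.0]]
ft_force: [-0.1, -0.4, -4.1]
finger_gap: 0.642
```

```bash
python3 - <<'E'
from h import *
delta((.5065,.068,.132),8.6)
E
```

```text
t 10.5 pos [0.5075 0.0678 0.1319] yaw 8.57 tilt z [ 7.e-04  0.e+00 -1.e+00] gap 0.642 F [-0.1 -0.4 -4.1]
delta cm now [-0.09 -0.04 -0.01] after turn [-0.09 -0.04 -0.01] turn deg [ 0.   -0.04 -0.03]
```

Request:
servo_tool(rows=[[0,0,0,-0.05,0,0.15,0.7],[0,0,0,0,0,0.1,0.7],[0,0,0,0,0,0,0.7]])

```text
t: 10.8
tool_pos: [0.5077, 0.0679, 0.1318]
eef_rot: [[0.989, 0.149, 0.002], [0.149, -0.989, -0.0], [0.002, 0.001, -1.0]]
ft_force: [0.0, -0.2, -4.3]
finger_gap: 0.65
```

```bash
python3 - <<'E'
from h import *
delta((.5065,.068,.132),8.6)
E
```

```text
t 10.8 pos [0.5077 0.0679 0.1318] yaw 8.55 tilt z [ 2.4e-03 -3.0e-04 -1.0e+00] gap 0.65 F [ 0.  -0.2 -4.3]
delta cm now [-0.11 -0.03 -0.02] after turn [-0.12 -0.03 -0.02] turn deg [ 0.04 -0.13 -0.05]
```

Request:
servo_tool(rows=[[0,0,0,-0.1,0,0.3,0.7],[0,0,0,0,0,0.2,0.7],[0,0,0,0,0,0,0.7]])

```text
t: 11.1
tool_pos: [0.508, 0.0679, 0.132]
eef_rot: [[0.989, 0.148, 0.005], [0.148, -0.989, -0.001], [0.005, 0.002, -1.0]]
ft_force: [0.1, -0.3, -4.5]
finger_gap: 0.644
```

```bash
python3 - <<'E'
from h import *
delta((.5065,.068,.132),8.6)
f=env.grab_frame("scene"); cv2.imwrite("pics/s7.png",cv2.resize(f["image"][130:220,170:270],None,fx=6,fy=6,interpolation=cv2.INTER_CUBIC))
E
```

```text
t 11.1 pos [0.508  0.0679 0.132 ] yaw 8.51 tilt z [ 0.0054 -0.0014 -1.    ] gap 0.644 F [ 0.1 -0.3 -4.5]
delta cm now [-0.15 -0.03  0.  ] after turn [-0.15 -0.03  0.  ] turn deg [ 0.13 -0.29 -0.09]
```

View pics/s7.png

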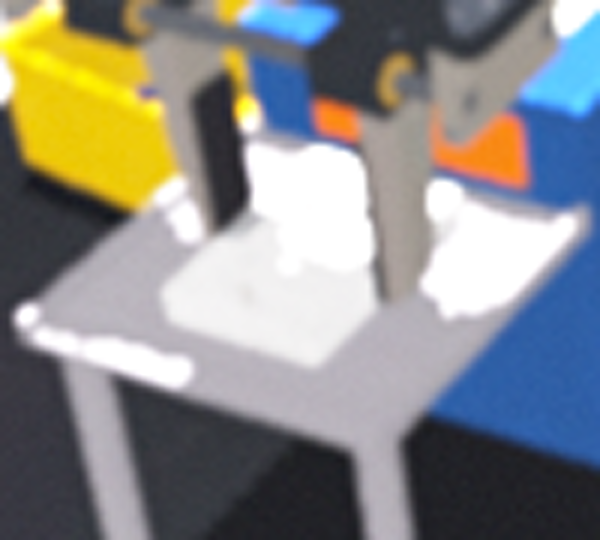

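The z value stopped changing while the tilt grows, and no contact force appears. I'll check the joint ranges.

```bash
python3 - <<'E'
from h import *
s=env.sense(); print(np.round(s["qpos"],3), np.round(s["effort"],1), np.round(s["torque"],2))
print("lo",np.round(np.array(s["qpos"])-[-2.53,-.31,-1.57,.28,-1.29,.15,-2.92],2),"hi",np.round(np.array([2.53,2.02,1.55,2.44,4.43,1.84,2.92])-s["qpos"],2))
E
```

```text
[ 0.022  0.386 -0.267  2.007  0.148  0.762 -1.755] [  0.1 -43.2  -2.5 -20.3   0.    0.   -0. ] [ 0.01  0.   -0.03]
lo [2.55 0.7  1.3  1.73 1.44 0.61 1.17] hi [2.51 1.63 1.82 0.43 4.28 1.08 4.67]
```

```bash
python3 - <<'E'
from h import *
for n in("scene","top","wrist"):
    f=env.grab_frame(n); cv2.imwrite(f"pics/{n}8.png",f["image"])
print(env.sense()["t"], env.sense()["ft_force"], env.sense()["tool_pos"])
E
```

```text
11.3 [-0.03945716 -0.43175813  2.06239834] [0.50821838 0.06795297 0.13156756]
```

View pics/scene8.png

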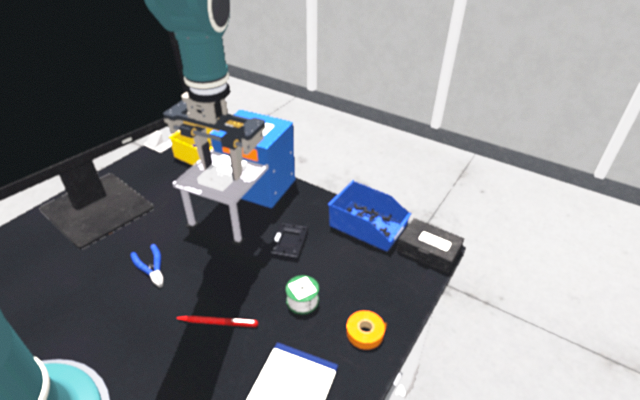

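View pics/top8.png

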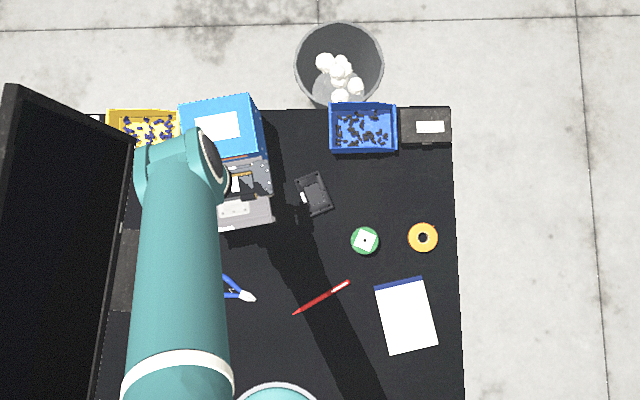

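View pics/wrist8.png

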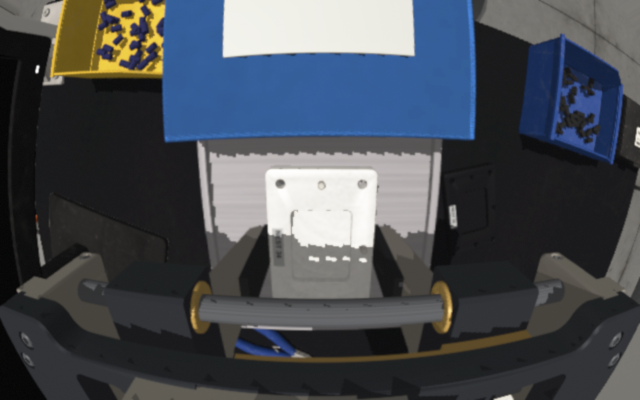

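The arm had only been settling. It now reads +2 N upward at z=0.1316, so the plate is on the ledge. In the wrist view it is square to and centred between the lips: plate 267–376, lips 200–440. I release it and rise.

Request:
servo_tool(rows=[[0,0,0,0,0,0,0.3],[0,0,0,0,0,0,0.2],[0,0,0,0,0,0,0.2],[0,0,0,0,0,0,0.2],[0,0,0,0,0,-0.5,0.2],[0,0,0,0,0,-1.0,0.2],[0,0,0,0,0,-2.0,0.2],[0,0,0,0,0,-2.0,0.2],[0,0,0,0,0,0,0.2],[0,0,0,0,0,0,0.2]])

```text
t: 12.3
tool_pos: [0.5089, 0.0683, 0.1904]
eef_rot: [[0.989, 0.148, 0.007], [0.148, -0.989, -0.0], [0.007, 0.002, -1.0]]
ft_force: [0.1, -0.4, -0.7]
finger_gap: 0.803
```

```bash
python3 - <<'E'
from h import *
import pickle
delta((.44,.058,.19),8.6)
s=env.sense(); f=env.grab_frame("wrist"); pickle.dump((s,f),open("w9.pkl","wb")); cv2.imwrite("pics/w9.png",f["image"])
E
```

```text
t 12.3 pos [0.5089 0.0683 0.1904] yaw 8.53 tilt z [ 7.3e-03 -5.0e-04 -1.0e+00] gap 0.803 F [ 0.1 -0.4 -0.7]
delta cm now [-6.97 -0.   -0.01] after turn [-6.97 -0.01  0.04] turn deg [ 0.09 -0.41 -0.07]
```

View pics/w9.png

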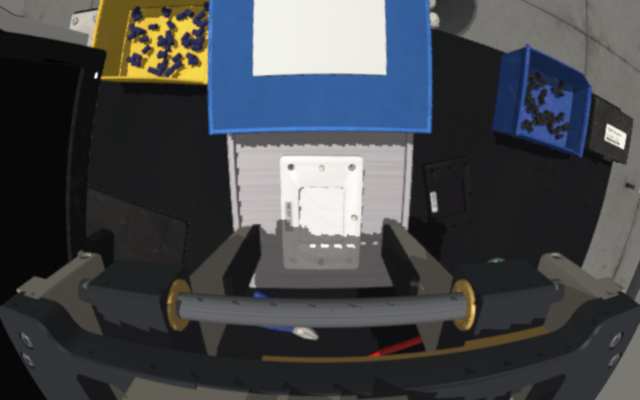

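The plate lies released on the ledge, square: corners (281,156) to (360,268), lips 234/408. I retreat 7 cm behind it and close the fingers.

Request:
servo_tool(rows=[[0,-0.4,0,-1,0,-0.5,0.6],[0,0,0,-1.8,0,0,1],[0,0,0,-2.0,0,0,1],[0,0,0,-1.5,0,0,1],[0,0,0,-0.8,0,0,1],[0,0,0,0,0,0,1],[0,0,0,0,0,0,1]])

```text
t: 13.05
tool_pos: [0.4315, 0.0568, 0.1927]
eef_rot: [[0.989, 0.149, -0.009], [0.149, -0.989, -0.003], [-0.009, 0.001, -1.0]]
ft_force: [0.2, -0.4, -0.6]
finger_gap: 0.217
```

```bash
python3 - <<'E'
from h import *
delta((.4375,.0578,.133),8.6)
s=env.sense();print(np.round(s["qpos"],2))
E
```

```text
t 13.05 pos [0.4315 0.0568 0.1927] yaw 8.55 tilt z [-0.0088 -0.0025 -1.    ] gap 0.217 F [ 0.2 -0.4 -0.6]
delta cm now [ 0.66 -0.02  5.97] after turn [ 0.61 -0.01  5.97] turn deg [ 0.07  0.52 -0.05]
[ 0.07  0.18 -0.3   2.12  0.07  0.87 -1.7 ]
```

Request:
servo_tool(rows=[[0,0.5,0,0.3,0,0.5,1],[0,0,0,0,0,1.5,1],[0,0,0,0,0,1.5,1],[0,0,0,0,0,1.2,1],[0,0,0,0,0,0.4,1],[0,0,0,0,0,0,1],[0,0,0,0,0,0,1]], newtons=40)

```text
t: 13.75
tool_pos: [0.4392, 0.0584, 0.1388]
eef_rot: [[0.989, 0.149, 0.004], [0.149, -0.989, 0.001], [0.004, -0.0, -1.0]]
ft_force: [0.1, -0.2, 0.0]
finger_gap: 0.003
```

```bash
python3 - <<'E'
from h import *
import pickle
delta((.4375,.0578,.132),8.6)
s=env.sense(); f=env.grab_frame("wrist"); pickle.dump((s,f),open("w10.pkl","wb")); cv2.imwrite("pics/w10.png",f["image"])
f=env.grab_frame("scene"); cv2.imwrite("pics/s10.png",cv2.resize(f["image"][60:260,140:340],None,fx=3,fy=3,interpolation=cv2.INTER_CUBIC))
E
```

```text
t 13.75 pos [0.4392 0.0584 0.1388] yaw 8.54 tilt z [ 3.9e-03  9.0e-04 -1.0e+00] gap 0.003 F [ 0.1 -0.2  0. ]
delta cm now [-0.18  0.03  0.68] after turn [-0.18  0.03  0.68] turn deg [-0.02 -0.23 -0.06]
```

View pics/w10.png

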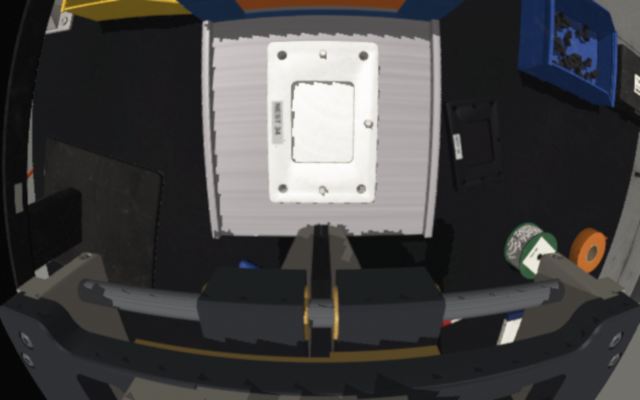

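View pics/s10.png

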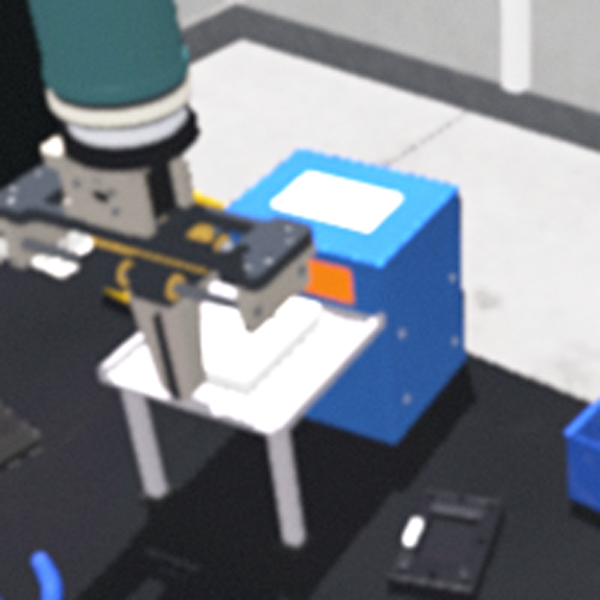

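The closed fingers are centred behind the plate (finger at column 320, plate 268–378), at the ledge's front end. I lower the last 7 mm.

Request:
servo_tool(rows=[[0,-0.2,0,-0.2,0,0.4,1],[0,0,0,0,0,0.3,1],[0,0,0,0,0,0.1,1],[0,0,0,0,0,0,1]])

```text
t: 14.25
tool_pos: [0.4379, 0.058, 0.1316]
eef_rot: [[0.989, 0.148, 0.003], [0.148, -0.989, 0.0], [0.003, 0.0, -1.0]]
ft_force: [-0.0, -0.0, -0.0]
finger_gap: 0.002
```

```bash
python3 - <<'E'
from h import *
delta((.4375,.0578,.132),8.6)
E
```

```text
t 14.25 pos [0.4379 0.058  0.1316] yaw 8.52 tilt z [ 3.4e-03  4.0e-04 -1.0e+00] gap 0.002 F [-0. -0. -0.]
delta cm now [-0.05  0.01 -0.04] after turn [-0.05  0.01 -0.04] turn deg [ 0.01 -0.2  -0.08]
```

Request:
servo_tool(rows=[[0,0,0,0.5,0,0,1],[0,0,0,0.7,0,0,1],[0,0,0,0.7,0,0,1],[0,0,0,0.7,0,0,1],[0,0,0,0.7,0,0,1],[0,0,0,0.7,0,0,1],[0,0,0,0.5,0,0,1]])

```text
t: 14.95
tool_pos: [0.4829, 0.0645, 0.131]
eef_rot: [[0.989, 0.148, -0.004], [0.148, -0.989, -0.002], [-0.004, 0.001, -1.0]]
ft_force: [-5.6, -0.3, 4.3]
finger_gap: 0.003
```

```bash
python3 - <<'E'
from h import *
delta((.553,.075,.132),8.6)
f=env.grab_frame("wrist"); cv2.imwrite("pics/w11.png",f["image"])
E
```

```text
t 14.95 pos [0.4829 0.0645 0.131 ] yaw 8.51 tilt z [-0.0043 -0.0017 -1.    ] gap 0.003 F [-5.6 -0.3  4.3]
delta cm now [ 7.09 -0.   -0.13] after turn [ 7.09  0.01 -0.1 ] turn deg [ 0.06  0.26 -0.09]
```

View pics/w11.png

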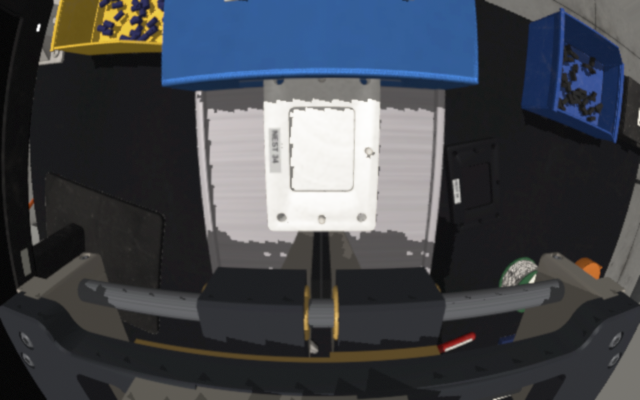

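The plate is entering the opening squarely at about 6 N (leading edge at row 80, columns 265–380). I continue.

Request:
servo_tool(rows=[[0,0.2,0,0.8,0,-0.1,1],[0,0,0,0.8,0,0,1],[0,0,0,0.8,0,0,1],[0,0,0,0.8,0,0,1],[0,0,0,0.8,0,0,1],[0,0,0,0.8,0,0,1]])

```text
t: 15.6
tool_pos: [0.5314, 0.0718, 0.1311]
eef_rot: [[0.989, 0.148, -0.006], [0.148, -0.989, -0.002], [-0.006, 0.001, -1.0]]
ft_force: [-5.2, -1.0, 4.4]
finger_gap: 0.003
```

```bash
python3 - <<'E'
from h import *
delta((.553,.075,.132),8.6)
f=env.grab_frame("wrist"); cv2.imwrite("pics/w12.png",f["image"])
E
```

```text
t 15.6 pos [0.5314 0.0718 0.1311] yaw 8.52 tilt z [-0.0061 -0.0021 -1.    ] gap 0.003 F [-5.2 -1.   4.4]
delta cm now [ 2.18  0.   -0.11] after turn [ 2.18  0.01 -0.09] turn deg [ 0.07  0.36 -0.08]
```

View pics/w12.png

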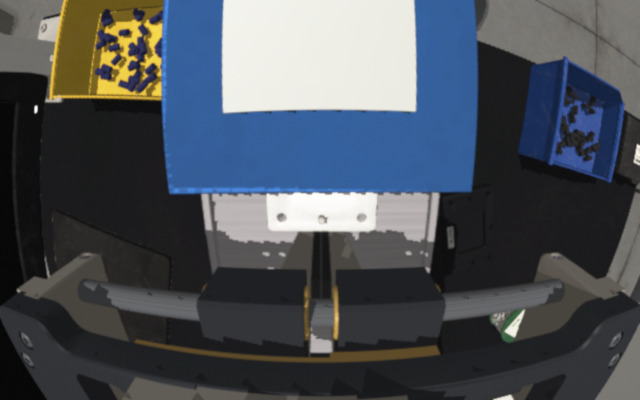

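Finger face is about 30 mm from the panel, so the plate centre is about 15 mm past the sill. I push on in small steps, stopping short of the panel.

Request:
servo_tool(rows=[[0,0.3,0,0.5,0,-0.1,1],[0,0,0,0.5,0,0,1],[0,0,0,0.5,0,0,1]])

```text
t: 15.95
tool_pos: [0.5527, 0.0751, 0.1332]
eef_rot: [[0.989, 0.148, 0.01], [0.148, -0.989, 0.001], [0.01, 0.0, -1.0]]
ft_force: [-0.4, -0.2, 0.4]
finger_gap: 0.006
```

```bash
python3 - <<'E'
from h import *
delta((.553,.075,.132),8.6)
f=env.grab_frame("wrist"); cv2.imwrite("pics/w13.png",f["image"])
E
```

```text
t 15.95 pos [0.5527 0.0751 0.1332] yaw 8.51 tilt z [ 0.0099  0.0013 -1.    ] gap 0.006 F [-0.4 -0.2  0.4]
delta cm now [0.02 0.02 0.12] after turn [0.02 0.02 0.12] turn deg [ 0.01 -0.57 -0.09]
```

View pics/w13.png

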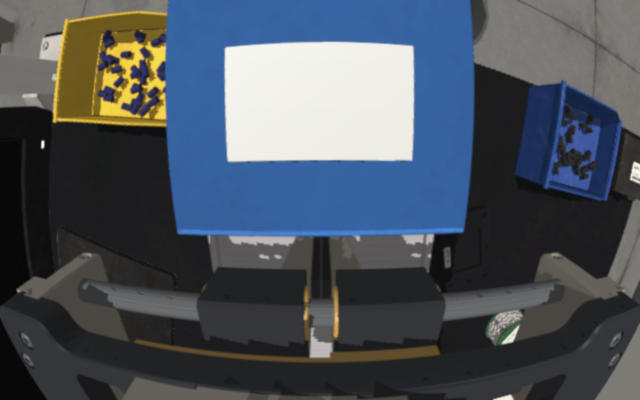

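The force fell to zero and the plate has gone from the ledge. I back off and rise to see the flap.

Request:
servo_tool(rows=[[0,-0.5,0,-1,0,0,1],[0,0,0,-2,0,0,1],[0,0,0,-2.5,0,0,1],[0,0,0,-2.5,0,0,1],[0,0,0,-2,0,-0.5,1],[0,0,0,-1,0,-1.5,1],[0,0,0,0,0,-2,1],[0,0,0,0,0,0,1],[0,0,0,0,0,0,1]])

```text
t: 16.9
tool_pos: [0.4349, 0.0573, 0.1726]
eef_rot: [[0.989, 0.148, -0.002], [0.148, -0.989, -0.001], [-0.002, 0.001, -1.0]]
ft_force: [-0.4, 0.1, -0.4]
finger_gap: 0.009
```

```bash
python3 - <<'E'
from h import *
delta((.44,.058,.18),8.6)
f=env.grab_frame("wrist"); cv2.imwrite("pics/w14.png",f["image"])
f=env.grab_frame("scene"); cv2.imwrite("pics/s14.png",cv2.resize(f["image"][60:260,140:340],None,fx=3,fy=3,interpolation=cv2.INTER_CUBIC))
E
```

```text
t 16.9 pos [0.4349 0.0573 0.1726] yaw 8.51 tilt z [-0.0022 -0.0015 -1.    ] gap 0.009 F [-0.4  0.1 -0.4]
delta cm now [ 0.51  0.01 -0.74] after turn [ 0.51  0.01 -0.74] turn deg [ 0.06  0.13 -0.09]
```

View pics/w14.png

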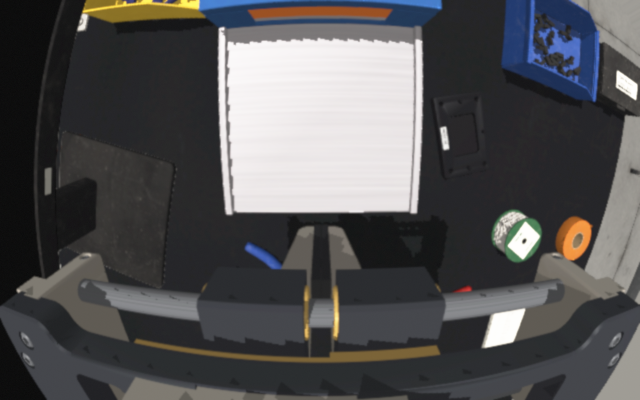

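View pics/s14.png

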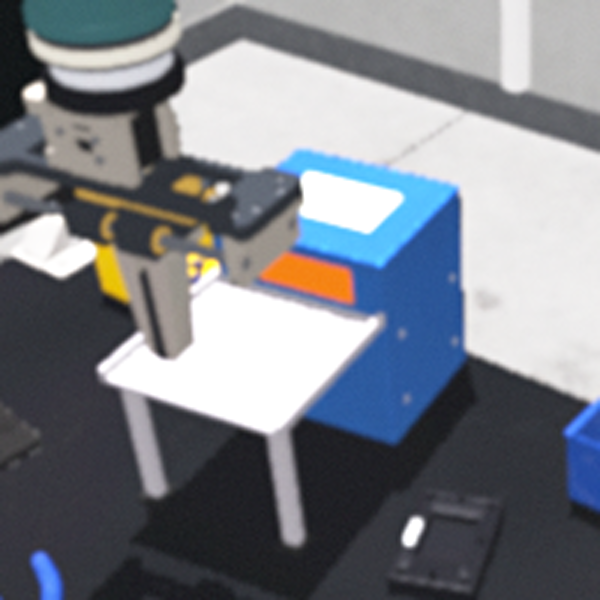

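The ledge is empty and the flap shows as a full orange strip (wrist 250–392 × 14). I rise clear for a full view and compare with the first picture.

Request:
servo_tool(rows=[[0,0,0,0,1,-2,1],[0,0,0,0,2.5,-3,1],[0,0,0,0,3.5,-2,1],[0,0,0,0,3.5,-1,1],[0,0,0,0,3.5,0,1],[0,0,0,0,3.5,0,1],[0,0,0,0,2,0,1],[0,0,0,0,1,0,1],[0,0,0,0,0,0,1],[0,0,0,0,0,0,1]])

```text
t: 18.0
tool_pos: [0.4656, -0.1509, 0.2465]
eef_rot: [[0.988, 0.154, -0.017], [0.154, -0.988, 0.001], [-0.016, -0.003, -1.0]]
ft_force: [0.1, 0.3, -0.5]
finger_gap: 0.001
```

```bash
python3 - <<'E'
from h import *
import pickle
fr=pickle.load(open("fr0.pkl","rb"))
delta((.44,.058,.18),8.6)
f=env.grab_frame("scene"); a=f["image"]; b=fr["scene"]["image"]
c=lambda i: cv2.resize(i[100:200,170:305],None,fx=2.9,fy=2.9,interpolation=cv2.INTER_CUBIC)
cv2.imwrite("pics/s15.png",np.hstack([c(b),c(a)]))
for i in(b,a):
    h=cv2.cvtColor(i,cv2.COLOR_BGR2HSV)[135:170,215:265]; m=(h[...,0]<16)&(h[...,1]>150)&(h[...,2]>120); ys,xs=np.nonzero(m); print(m.sum(),xs.min()+215,xs.max()+215,ys.min()+135,ys.max()+135)
t=env.grab_frame("top"); cv2.imwrite("pics/t15.png",t["image"])
E
```

```text
t 18.0 pos [ 0.4656 -0.1509  0.2465] yaw 8.83 tilt z [-1.670e-02  7.000e-04 -9.999e-01] gap 0.001 F [ 0.1  0.3 -0.5]
delta cm now [  0.79 -21.02   6.7 ] after turn [  0.59 -21.04   6.65] turn deg [-0.18  0.94  0.23]
356 222 256 141 160
303 222 256 141 159
```

View pics/s15.png

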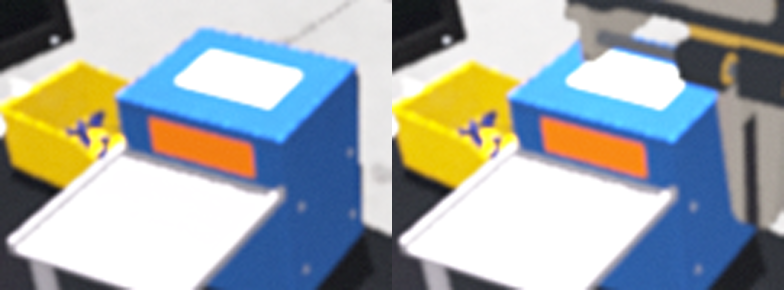

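View pics/t15.png

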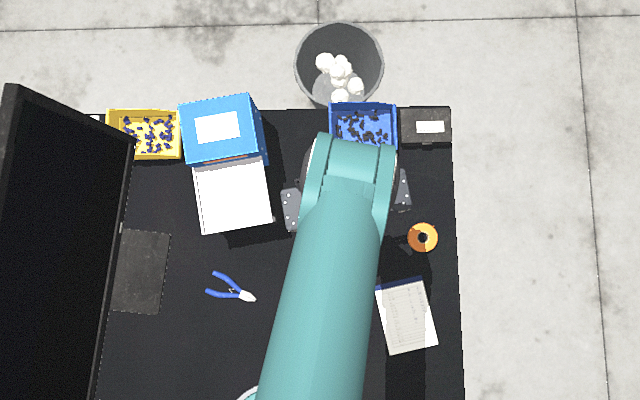

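The flap's outline matches the start, but the orange pixel count dropped from 356 to 303. I'll look closer before handing in.

```bash
python3 - <<'E'
from h import *
import pickle
b=pickle.load(open("fr0.pkl","rb"))["scene"]["image"]
a=env.grab_frame("scene")["image"]
c=lambda i: cv2.resize(i[132:168,212:264],None,fx=7.5,fy=7.5,interpolation=cv2.INTER_NEAREST)
cv2.imwrite("pics/s16.png",np.hstack([c(b),c(a)]))
for i in(b,a):
    for col in (228,240,250): print(col,[tuple(int(x) for x in p) for p in i[140:164:1,col]][::1])
E
```

```text
228 [(149, 82, 51), (135, 92, 121), (101, 109, 206), (53, 122, 241), (22, 125, 243), (17, 126, 242), (13, 124, 241), (20, 126, 242), (20, 126, 242), (19, 127, 242), (18, 125, 243), (24, 126, 243), (60, 121, 239), (115, 110, 191), (152, 106, 115), (166, 127, 112), (167, 149, 146), (175, 166, 170), (221, 213, 220), (255, 253, 255), (255, 255, 255), (255, 255, 255), (255, 255, 255), (255, 254, 255)]
240 [(255, 183, 84), (250, 153, 68), (201, 108, 45), (156, 86, 44), (143, 91, 100), (110, 103, 184), (59, 118, 237), (26, 126, 243), (16, 126, 242), (19, 127, 242), (19, 126, 242), (18, 126, 242), (21, 124, 242), (19, 127, 243), (19, 126, 243), (48, 123, 241), (100, 115, 210), (141, 108, 135), (159, 118, 102), (166, 141, 134), (169, 157, 161), (209, 200, 207), (253, 250, 253), (255, 255, 255)]
250 [(254, 191, 86), (254, 191, 87), (255, 192, 86), (255, 176, 80), (241, 141, 63), (187, 102, 47), (156, 88, 53), (141, 94, 121), (104, 110, 205), (52, 122, 241), (20, 126, 243), (15, 126, 242), (22, 126, 242), (20, 127, 242), (17, 125, 242), (20, 128, 243), (19, 128, 243), (22, 126, 243), (60, 121, 
[... 582 characters left out ...]
13, 200), (67, 129, 245), (28, 136, 249), (18, 137, 249), (21, 136, 248), (24, 139, 248), (17, 135, 247), (18, 137, 248), (19, 138, 249), (20, 137, 249), (51, 134, 249), (107, 125, 225), (149, 113, 144), (173, 129, 113), (178, 152, 145), (183, 172, 175), (226, 218, 225), (255, 255, 255), (255, 255, 255)]
250 [(255, 205, 94), (255, 207, 95), (255, 204, 92), (255, 192, 86), (249, 152, 67), (202, 112, 49), (169, 95, 59), (151, 100, 129), (112, 119, 221), (58, 133, 249), (22, 138, 249), (20, 138, 249), (23, 139, 248), (25, 139, 248), (17, 135, 247), (21, 137, 248), (22, 137, 248), (25, 137, 249), (64, 130, 247), (122, 118, 208), (163, 117, 129), (177, 136, 118), (179, 160, 154), (187, 177, 182)]
```

View pics/s16.png

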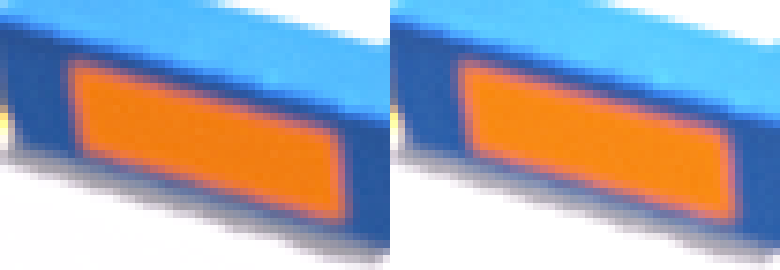

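The flap's edges are pixel-identical to the start. Only the exposure differs, and that explains the count. It is shut, so I hand in.

```bash
python3 - <<'E'
from h import *
print(env.sense()["t"], env.finish_job())
E
```

```text
the job is handed in; nothing more can be done
18.15 None
```

I gripped the pale nest plate across its 60 mm (the gap read 59.6 mm) and laid it flat on the ledge. I let go of it there and drew the fingers clear. I then pushed it through the flap with closed fingers at about 5–6 N, until the force dropped to zero and the plate was gone from the ledge. The job was handed in at 18.15 s.

**Last checks:**
- **Ledge:** it is empty in the wrist, scene and top views.
- **Flap:** its outline matches the starting picture. A colour count disagreed at first (356 against 303 orange pixels), but the edge positions are the same and only the brightness had changed.
- **Arm:** the gripper is clear of everything, at z = 0.247 m, with only sensor noise on the wrist.
- **Other things:** they look unmoved where visible. The last top view has the arm covering the spool, pen and black plate. The spool and black plate showed in place in a slightly earlier wrist view, where the pen was only partly visible.
- **Not seen directly:** the plate inside the closed bin. I infer that it dropped from the force falling away, the empty ledge and the shut flap.

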